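Sort salvaged capacitors into their trays

ROBOT

A 6-joint arm with a two-finger parallel gripper is mounted at the origin on the work surface. World frame = base frame: x ahead of the robot, y to its left, z up, the work surface at z = 0. Lengths are in m, angles in rad, forces in N, time in s.
With the tool pointing down it reaches from about 0.25 to 0.8 m from the base axis. Payload 8.5 kg.
Tool frame: the origin (TCP) lies at the very end of the fingers, on their centre line; the grasp point (between the pads) lies 19 mm behind it; z points along the fingers, y is the line along which they close (so a half turn about z gives the same grasp; the last joint's range is limited). The gripper opens to 85 mm and grips with 20 to 120 N. Pads are 22 mm wide; open, the fingers measure 114 mm over their backs; the gripper's body (76 mm by 85 mm) begins 54 mm behind the grasp point. The pads swing forward as they close: fully open they stand 13 mm farther back than shut.
Start: joints at [1.27, 0.238, -0.013, 1.319, 0, 1.571], TCP at [0.156, 0.501, 0.231] pointing down, gripper open.
Joint ranges: [-2.66, 2.66], [-1.03, 1.9], [-1.14, 1.46], [-1.82, 2.27], [-1.45, 1.34], [-3.14, 3.14]. Speed limits (rad/s): [2.22, 2.22, 2.79, 3.14, 3.14, 3.14].

INTERFACE

Orientations are given as a 3x3 rotation matrix whose columns are the frame's x, y, z axes.
In Python, from rig import ctrl, get_image, camera_model gives the robot as it stands. The module is installed in compiled form; this text tells all that it offers.
- The arm moves only by the tool step_arm, never from a script. Its argument "steps" is a list that holds one entry, the list of rows, each a list of 7 numbers: the shift along the tool's x, y, z each as a share of 150 mm, from -1 to 1, then the turn, a rotation vector about the tool's x, y, z each as a share of pi rad, from -1 to 1, then the closure, from -1 (fully open) to 1 (shut). In form: [[[dx, dy, dz, ax, ay, az, hand], ...]]. A call has 1 to 12 rows; each row is the pose to reach, as a shift and turn from the pose commanded when the call began, along the tool's axes at that moment, turning the shorter way round; what a row does not reach only later rows make up. A row lasts 1/10 s, in which the tool goes at most 50 mm and 8.59 degrees, less where a joint would pass 70% of its speed; a pose out of reach is approached as far as the arm can. A call with a number of a shift or a turn outside -1 to 1 is refused whole. A call with a gripper value outside its range is refused whole. The fingers move at their own pace and stop on an object; "squeeze" is the grip in N (left out, the last holds). Time passes only in rows, so rows that repeat a pose let the fingers close. It gives the time, the measured TCP pose, the force, the opening and the grip force at its end, in the units of the state.
- ctrl.get_obs(): the state, without advancing time (a new reading comes with each control period).
- get_image(name): name is "scene" or "side" or "wrist"; returns the picture (384x512x3 uint8, blue, green, red); there is no depth.
- camera_model(name): a dict with "K" (3x3 intrinsics, pixels), "k1" (the pictures are not rectified: a ray, as slopes to the right and down, at radius r is drawn at 1 + k1 r^2 times it, then the intrinsics apply), "world_to_cam" (4x4, takes a point from world to camera coordinates). Camera axes: x right, y up, looking along -z (the intrinsics and any distortion apply to the point x, -y, -z); pixel columns grow to the right and rows downward; lengths in m; the calibration is good to about 2 mm. A picture is of the moment at which its call begins: read the wrist's pose just before it. camera_model takes no time and is no camera call; for the wrist camera it gives the pose at the moment of the call.
- ctrl.job_done(): hands the job in; it is judged then, once.
The state is a dict: "time": time; "joint_pos": joint angles; "joint_vel": joint speeds; "joint_efforts": joint torques, N m; "position": TCP position; "eef_rot": TCP orientation; "wrist_force": force on the tool from outside, world axes, zero at the start; "torque": the same for the moment, N m; "finger_gap": finger opening in m; "grasp_force": force on a finger pad.
Only numpy, scipy, OpenCV 4.12 (cv2) and the standard library are available. Lean on these libraries where they do the work, as an engineer would, in place of code of your own. Each camera call takes 0.05 s, during which the arm holds its last target. There are 200 camera calls.

TASK

Pick out the four blue capacitors left on the bench after the power supply was stripped, and stand each one upright in the dark tray made for its size: the smallest in the smallest tray, the next in the next, and so on to the largest in the largest. Set them down gently, without dropping them, and leave the heat sink and the transformer where they are.

Things in the scene. Friction and masses are not known exactly. Their poses are not given: they have to be found in the camera images.
- cap_small: smallest of the four capacitors: an upright blue-sleeved cylinder, 25 mm across and 55 mm tall, flat aluminium top with two low brass terminals (within that height). Loose, stands on the bench. Origin: centre of its underside; z up its axis.
- cap_medium: second smallest of the four capacitors: an upright blue-sleeved cylinder, 36 mm across and 64 mm tall, flat aluminium top with two low brass terminals (within that height). Loose, stands on the bench. Origin: centre of its underside; z up its axis.
- cap_large: second largest of the four capacitors: an upright blue-sleeved cylinder, 48 mm across and 76 mm tall, flat aluminium top with two low brass terminals (within that height). Loose, stands on the bench. Origin: centre of its underside; z up its axis.
- cap_largest: largest of the four capacitors: an upright blue-sleeved cylinder, 60 mm across and 90 mm tall, flat aluminium top with two low brass terminals (within that height). Loose, stands on the bench. Origin: centre of its underside; z up its axis.
- tray_small: smallest of the four trays: a low, open, square dark grey plastic tray, 51 mm square outside, 45 mm inside, 15 mm high, floor and walls 3 mm thick, fixed to the bench. Origin: centre of its underside, on the bench; x and y along its sides, z up. It belongs to the 25 mm capacitor, which has 10 mm to spare on each side.
- tray_medium: second smallest of the four trays: a low, open, square dark grey plastic tray, 62 mm square outside, 56 mm inside, 15 mm high, floor and walls 3 mm thick, fixed to the bench. Origin: centre of its underside, on the bench; x and y along its sides, z up. It belongs to the 36 mm capacitor, which has 10 mm to spare on each side.
- tray_large: second largest of the four trays: a low, open, square dark grey plastic tray, 74 mm square outside, 68 mm inside, 15 mm high, floor and walls 3 mm thick, fixed to the bench. Origin: centre of its underside, on the bench; x and y along its sides, z up. It belongs to the 48 mm capacitor, which has 10 mm to spare on each side.
- tray_largest: largest of the four trays: a low, open, square dark grey plastic tray, 86 mm square outside, 80 mm inside, 15 mm high, floor and walls 3 mm thick, fixed to the bench. Origin: centre of its underside, on the bench; x and y along its sides, z up. It belongs to the 60 mm capacitor, which has 10 mm to spare on each side.
- heat_sink: a bystander: finned aluminium heat sink, 45 x 60 mm and 32 mm tall, loose on the bench. Origin: centre of its underside; fins run along x.
- transformer: a bystander: small transformer, dark steel core 48 x 42 mm on plan, 44 mm tall, yellow winding, loose on the bench. Origin: centre of its underside.
Not all that is in view belongs to the job. Leave any orange look-alike of the cap_medium alone.

How it is judged:
At the end, for the whole second after the job is handed in: Each capacitor stands upright (within 0.1 rad) on the floor of the tray of its own size rank (underside less than 7 mm above the underside of the tray, axis within 15 mm of the tray's centre), released and at rest; the heat sink and the transformer are within 20 mm of where they started (horizontal distance between cap_small and tray_small below 0.015 m and z of cap_small in the frame of tray_small between 0 and 0.007 m and angle between each of cap_small, cap_medium, cap_large, cap_largest's own z axis and vertical below 0.1 rad and linear speed of each of cap_small, cap_medium, cap_large, cap_largest below 0.02 m/s and horizontal distance between cap_medium and tray_medium below 0.015 m and z of cap_medium in the frame of tray_medium between 0 and 0.007 m and horizontal distance between cap_large and tray_large below 0.015 m and z of cap_large in the frame of tray_large between 0 and 0.007 m and horizontal distance between cap_largest and tray_largest below 0.015 m and z of cap_largest in the frame of tray_largest between 0 and 0.007 m and distance of each of heat_sink, transformer from where it was at the start of the episode below 0.02 m); the robot touches nothing.
It fails at once if a capacitor is dropped or thrown down instead of set down (faster than 0.6 m/s within 30 mm of the bench) ((height (world z) of cap_small below 0.03 m and linear speed of cap_small above 0.6 m/s) or (height (world z) of cap_medium below 0.03 m and linear speed of cap_medium above 0.6 m/s) or (height (world z) of cap_large below 0.03 m and linear speed of cap_large above 0.6 m/s) or (height (world z) of cap_largest below 0.03 m and linear speed of cap_largest above 0.6 m/s)).
It fails at once if the heat sink is moved by more than 20 mm (distance of heat_sink from where it was at the start of the episode above 0.02 m).
It fails at once if the transformer is moved by more than 20 mm (distance of transformer from where it was at the start of the episode above 0.02 m).
It also fails if it takes over 96 s, if anything falls off the work surface, if the arm or the gripper's body presses on something with over 40 N, if the wrist force passes 120 N, or if a joint passes its speed limit or range.

## Working session

There is one attempt and no reset: what is moved stays moved. The work goes in short steps, Python scripts to look and compute and a tool call to move; the robot and the scene stay as the last step left them, time stands still between calls to the robot, and variables do not carry over. Pictures are saved under pics/ and viewed, at most 14 in all, crops included, and the job is handed in when it is done.

Besides the shell and the picture viewer there is one more tool, called after "Request:" by a JSON object that holds its "method" and its "body". step_arm: Moves the arm, as the interface text tells. Shift numbers are shares of 150 mm and turn numbers shares of pi rad, none past 1 either way. Its arguments: {"type":"object","properties":{"steps":{"type":"array","items":{"type":"array","items":{"type":"array","items":{"type":"number","minimum":-1,"maximum":1}}}},"squeeze":{"type":"number"}},"required":["steps"]}

```bash
mkdir -p pics; ls
python3 - <<'E'
from rig import ctrl,get_image,camera_model
import cv2,numpy as np
for n in ("scene","side","wrist"):
    m=camera_model(n); im=get_image(n); cv2.imwrite(f"pics/{n}0.png",im)
    print(n,m["K"],m["k1"],np.round(m["world_to_cam"],4))
o=ctrl.get_obs();print(o["time"],o["position"],o["eef_rot"],o["finger_gap"])
E
```

```text
pics
scene [[474.07680163   0.         257.14590203]
 [  0.         474.07680163 191.50873641]
 [  0.           0.           1.        ]] -0.04130804420807966 [[ 0.3482  0.9374  0.002  -0.2104]
 [-0.6358  0.2346  0.7353  0.3175]
 [ 0.6888 -0.2573  0.6777 -1.6408]
 [ 0.      0.      0.      1.    ]]
side [[473.02203704   0.         253.68298126]
 [  0.         473.02203704 189.66536972]
 [  0.           0.           1.        ]] -0.12617176562146618 [[ 0.9053 -0.4247 -0.0035 -0.5069]
 [ 0.2723  0.5739  0.7724 -0.1636]
 [-0.326  -0.7002  0.6352 -0.9644]
 [ 0.      0.      0.      1.    ]]
wrist [[303.06378877   0.         247.17790582]
 [  0.         303.06378877 194.20054507]
 [  0.           0.           1.        ]] -0.04849030537928464 [[ 0.2962  0.9551 -0.001  -0.5234]
 [-0.9201  0.2851 -0.2687  0.0336]
 [-0.2564  0.0805  0.9632 -0.3778]
 [ 0.      0.      0.      1.    ]]
0.15 [0.15546619 0.50111902 0.23082399] [[-9.55089329e-01  2.96317846e-01 -3.26813192e-04]
 [ 2.96318026e-01  9.55088742e-01 -1.05971746e-03]
 [-1.87759435e-06 -1.10896547e-03 -9.99999385e-01]] 0.08525676329441656
```

View pics/scene0.png

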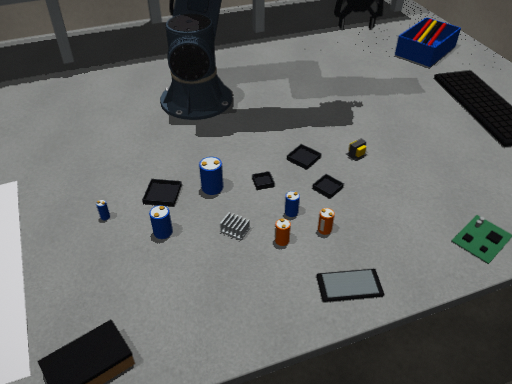

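View pics/side0.png

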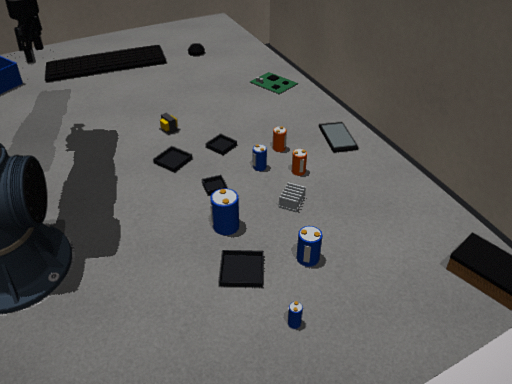

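The scene view shows the blue caps at: small (103,210), large (161,222), largest (211,175) and medium (291,203). The trays are at: largest (162,192), small (263,180), large (304,156) and medium (328,186). The heat sink is at (235,226), the transformer at (357,149), and the orange decoys at (282,232) and (326,221). The side view shows the same layout.

```bash
cat > h.py <<'E'
import cv2,numpy as np
from rig import ctrl,get_image,camera_model
def ray(m,uv):
    K=np.array(m["K"]);d=np.array([m["k1"],0,0,0.])
    p=cv2.undistortPoints(np.float64(uv).reshape(-1,1,2),K,d).reshape(-1,2)
    W=np.array(m["world_to_cam"]);R,t=W[:3,:3],W[:3,3]
    D=np.c_[p[:,0],-p[:,1],-np.ones(len(p))]@R
    return -R.T@t,D
def toplane(m,uv,z):
    C,D=ray(m,uv);return (C+D*((z-C[2])/D[:,2:]))[:,:2]
def cent(c):
    M=cv2.moments(c);return M["m10"]/M["m00"],M["m01"]/M["m00"]
def blobs(mask,a0,a1):
    cs,_=cv2.findContours(mask.astype(np.uint8)*255,cv2.RETR_EXTERNAL,cv2.CHAIN_APPROX_NONE)
    return [c for c in cs if a0<cv2.contourArea(c)<a1]
E
python3 - <<'E'
from h import *
for n in("scene","side"):
    im=cv2.imread(f"pics/{n}0.png");m=camera_model(n)
    H,S,V=[a.astype(int) for a in cv2.split(cv2.cvtColor(im,cv2.COLOR_BGR2HSV))]
    blue=(abs(H-115)<14)&(S>130)&(V>60)
    print(n,"CAPS")
    for c in blobs(blue,40,2000):
        h=cv2.convexHull(c);x,y,w,hh=cv2.boundingRect(c);u,v=cent(h)
        # add the light top just above the sleeve
        print((x,y,w,hh),np.round(toplane(m,[[u,v]],.035),3).tolist(), "width mm",np.round(1e3*np.linalg.norm(np.diff(toplane(m,[[x,v],[x+w,v]],.035),axis=0)),1))
    print("TRAYS")
    for c in blobs(V<60,100,3000):
        q=toplane(m,c.reshape(-1,2),.0075).astype(np.float32);r=cv2.minAreaRect(q)
        print(np.round(cent(c)),np.round(toplane(m,[cent(cv2.convexHull(c))],.0075),4).tolist(),np.round(r[1],3),round(r[2]))
    cv2.imwrite(f"pics/{n}z.png",cv2.resize(im[130:260,80:380] if n=="scene" else im[105:340,140:340],None,fx=2.6,fy=2.6,interpolation=cv2.INTER_CUBIC))
E
```

```text
scene CAPS
(149, 206, 20, 33) [[0.559, -0.243]] width mm 49.6
(286, 197, 13, 20) [[0.624, 0.083]] width mm 33.2
(199, 157, 23, 38) [[0.434, -0.076]] width mm 63.1
(399, 18, 62, 30) [[-0.127, 1.046]] width mm 266.2
TRAYS
[348. 290.] [[0.8811, 0.1172]] [0.141 0.078] 75
[494. 237.] [[0.8795, 0.5251]] [0.03  0.036] 21
[165. 227.] [[0.5637, -0.233]] [0.033 0.08 ] 85
[162. 193.] [[0.4344, -0.2121]] [0.092 0.101] 63
[327. 186.] [[0.5657, 0.2201]] [0.068 0.077] 27
[263. 180.] [[0.4823, 0.0616]] [0.055 0.067] 85
[216. 182.] [[0.4422, -0.062]] [0.036 0.113] 73
[303. 156.] [[0.4239, 0.2127]] [0.082 0.091] 31
[354. 153.] [[0.4556, 0.3742]] [0.053 0.094] 60
[255. 113.] [[0.1642, 0.1551]] [0.099 0.065] 70
[480. 103.] [[0.3632, 0.9107]] [0.17 0.46] 83
[425.  51.] [[-0.0593, 0.9882]] [0.22  0.419] 29
[446.  31.] [[-0.1643, 1.1683]] [0.053 0.171] 39
[415.  30.] [[-0.2221, 1.0427]] [0.046 0.239] 33
side CAPS
(210, 189, 28, 19) [[0.475, -0.019]] width mm 64.3
TRAYS
[295. 321.] [[0.4738, -0.3652]] [0.043 0.029] 62
[242. 269.] [[0.4348, -0.2101]] [0.098 0.089] 63
[310. 254.] [[0.5833, -0.2302]] [0.085 0.058] 61
[484. 268.] [[0.8871, -0.4285]] [0.141 0.162] 17
[228. 221.] [[0.4666, -0.0608]] [0.117 0.071] 72
[213. 184.] [[0.4824, 0.069]] [0.067 0.053] 85
[261. 162.] [[0.6298, 0.1055]] [0.09  0.044] 65
[173. 159.] [[0.4239, 0.2156]] [0.087 0.089] 31
[221. 144.] [[0.5664, 0.2243]] [0.075 0.078] 25
[337. 144.] [[0.877, 0.1176]] [0.149 0.076] 76
[171. 127.] [[0.4651, 0.3846]] [0.114 0.049] 85
[10. 79.] [[0.0328, 0.9589]] [0.254 0.084] 89
[104.  63.] [[0.3743, 0.9235]] [0.196 0.443] 83
[196.  50.] [[0.724, 0.8765]] [0.113 0.062] 70
[405. 155.] [[0.9922, -0.0129]] [1.228 0.021] 90
[26. 25.] [[0.1203, 1.5109]] [0.158 0.99 ] 2
```

View pics/scenez.png

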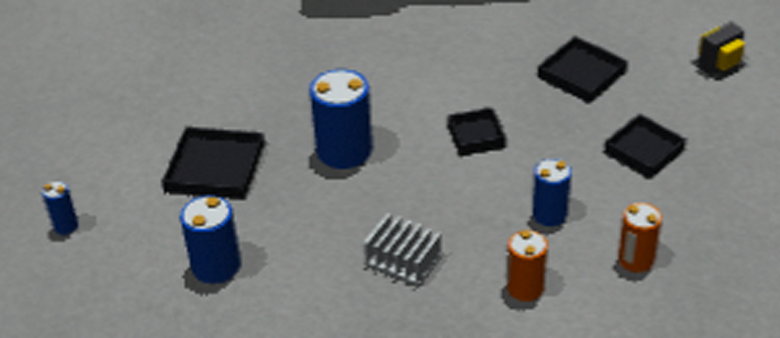

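The zoomed scene crop shows that the white tops are well separated. I'll locate the caps by their tops at the known heights, in both views.

Run:
```python
from h import *
for n in("scene","side"):
    im=cv2.imread(f"pics/{n}0.png");m=camera_model(n)
    H,S,V=[a.astype(int) for a in cv2.split(cv2.cvtColor(im,cv2.COLOR_BGR2HSV))]
    top=((V>175)&(S<60))|((abs(H-18)<8)&(S>110)&(V>120))
    top=cv2.morphologyEx(top.astype(np.uint8),cv2.MORPH_CLOSE,np.ones((2,2)))
    print(n)
    for c in blobs(top,8,900):
        u,v=cent(cv2.convexHull(c)); x,y,w,hh=cv2.boundingRect(c)
        if not(80<u<400 and 100<v<340): continue
        Z=[.055,.064,.076,.09];P=[np.round(toplane(m,[[u,v]],z)[0],4).tolist() for z in Z]
        W=np.linalg.norm(np.diff(toplane(m,[[x,v],[x+w,v]],.07),axis=0))
        print((x,y,w,hh),P,round(W*1e3))
```

```text
scene
(277, 220, 15, 11) [[0.6998, 0.0323], [0.7075, 0.0287], [0.7177, 0.0238], [0.7297, 0.0182]] 35
(321, 209, 15, 11) [[0.7034, 0.1475], [0.711, 0.1426], [0.7213, 0.1361], [0.7332, 0.1285]] 36
(152, 207, 17, 12) [[0.5559, -0.2366], [0.5652, -0.2373], [0.5776, -0.2382], [0.592, -0.2393]] 41
(98, 201, 8, 5) [[0.4723, -0.3681], [0.4825, -0.3673], [0.4961, -0.3663], [0.512, -0.3651]] 20
(288, 192, 12, 9) [[0.6155, 0.094], [0.6242, 0.0897], [0.6357, 0.084], [0.6491, 0.0773]] 30
(202, 158, 19, 13) [[0.42, -0.0666], [0.4308, -0.0692], [0.4451, -0.0726], [0.4619, -0.0765]] 51
side
(291, 302, 12, 10) [[0.4693, -0.3706], [0.4656, -0.3762], [0.4606, -0.3837], [0.4549, -0.3925]] 21
(301, 228, 21, 14) [[0.5839, -0.2248], [0.5787, -0.2324], [0.5717, -0.2425], [0.5636, -0.2542]] 42
(214, 190, 23, 15) [[0.4699, -0.0407], [0.4662, -0.0506], [0.4612, -0.0639], [0.4555, -0.0795]] 50
(294, 150, 14, 8) [[0.7063, 0.035], [0.6994, 0.0241], [0.6903, 0.0094], [0.6797, -0.0076]] 34
(255, 145, 11, 7) [[0.6246, 0.0988], [0.6189, 0.087], [0.6112, 0.0712], [0.6023, 0.0528]] 27
(274, 127, 14, 8) [[0.7105, 0.1513], [0.7036, 0.1388], [0.6945, 0.1221], [0.6837, 0.1027]] 37
(161, 120, 8, 5) [[0.4412, 0.3293], [0.4379, 0.3145], [0.4334, 0.2946], [0.4282, 0.2715]] 22
```

The two views agree to within about 6 mm for the caps and 3–7 mm for the trays. I'm moving now, first turning the tool so it closes along world x.

Request:
{"method": "step_arm", "body": {"steps": [[[-1, -1, 0, 0, 0, 0.405, -1], [-1, -1, 0, 0, 0, 0.405, -1], [-1, -1, 0, 0, 0, 0.405, -1], [-1, -1, 0, 0, 0, 0.405, -1], [-1, -1, 0, 0, 0, 0.405, -1], [-1, -1, 0, 0, 0, 0.405, -1], [-1, -1, 0, 0, 0, 0.405, -1], [-1, -1, 0, 0, 0, 0.405, -1], [-1, -1, 0, 0, 0, 0.405, -1], [-1, -1, 0, 0, 0, 0.405, -1]]], "squeeze": 40}}

```text
time: 1.15
position: [0.2543, 0.3135, 0.2312]
eef_rot: [[0.003, 1.0, -0.0], [1.0, -0.003, -0.0], [-0.0, -0.0, -1.0]]
wrist_force: [-0.4, -0.3, 0.4]
finger_gap: 0.0853
grasp_force: 0.0
```

Request:
{"method": "step_arm", "body": {"steps": [[[-1, 0.8, 0, 0, 0, 0, -1], [-1, 0.8, 0, 0, 0, 0, -1], [-1, 0.8, 0, 0, 0, 0, -1], [-1, 0.8, 0, 0, 0, 0, -1]]]}}

```text
time: 1.55
position: [0.3749, 0.1616, 0.2314]
eef_rot: [[-0.001, 1.0, 0.0], [1.0, 0.001, -0.0], [-0.0, 0.0, -1.0]]
wrist_force: [1.2, 1.1, -0.4]
finger_gap: 0.0855
grasp_force: 0.0
```

Request:
{"method": "step_arm", "body": {"steps": [[[-1, 0.567, 0, 0, 0, 0, -1], [-1, 0.567, 0, 0, 0, 0, -1], [-1, 0.567, 0, 0, 0, 0, -1], [-1, 0.567, 0, 0, 0, 0, -1], [-1, 0.567, 0, 0, 0, 0, -1]]]}}

```text
time: 2.05
position: [0.4599, 0.0107, 0.2309]
eef_rot: [[0.004, 1.0, -0.0], [1.0, -0.004, -0.001], [-0.001, -0.0, -1.0]]
wrist_force: [0.6, 0.5, -0.5]
finger_gap: 0.0854
grasp_force: 0.0
```

Run:
```python
from h import *
o=ctrl.get_obs();print(o["position"],o["joint_pos"])
m=camera_model("wrist");cv2.imwrite("pics/w1.png",get_image("wrist"))
np.save("w1.npy",m["world_to_cam"])
```

```text
[0.45988336 0.01067398 0.23085469] [ 2.35846703e-02  1.27331018e-01 -1.55109057e-01  1.28869198e+00
 -5.67721523e-04  1.59810194e+00]
```

View pics/w1.png

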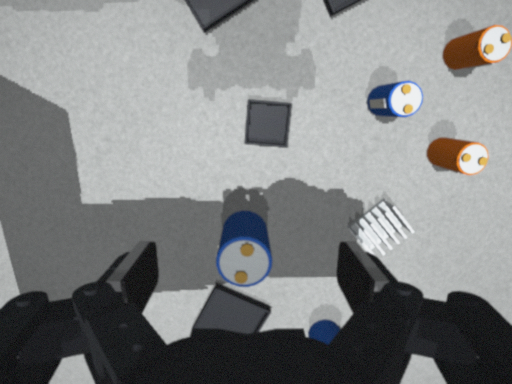

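The wrist view shows the largest cap's top at (244,262), the small tray at (268,124), the medium cap's top at (405,98) and the decoys at (494,42) and (472,157). I'll refine the positions from these.

```bash
cat >> h.py <<'E'
def wtops(im,m,z):
    H,S,V=[a.astype(int) for a in cv2.split(cv2.cvtColor(im,cv2.COLOR_BGR2HSV))]
    top=(((V>225)&(S<45))|((abs(H-19)<9)&(S>120)&(V>110))).astype(np.uint8)
    for c in blobs(cv2.morphologyEx(top,cv2.MORPH_OPEN,np.ones((3,3))),250,9000):
        h=cv2.convexHull(c);(u,v),_=cv2.minEnclosingCircle(h);q=toplane(m,h.reshape(-1,2),z).astype(np.float32)
        (X,Y),r=cv2.minEnclosingCircle(q);print("top",round(u),round(v),"xy",np.round((X,Y),4),"dia",round(2e3*r))
def wtrays(im,m):
    V=cv2.cvtColor(im,cv2.COLOR_BGR2GRAY)
    for c in blobs(V<80,600,20000):
        q=toplane(m,c.reshape(-1,2),.015).astype(np.float32);r=cv2.minAreaRect(q)
        print("dark",np.round(cent(c)),np.round(r[0],4),np.round(r[1],4),round(r[2]))
E
python3 - <<'E'
from h import *
m=camera_model("wrist");im=cv2.imread("pics/w1.png")
for z in(.09,.064):print(z);wtops(im,m,z)
wtrays(im,m)
E
```

```text
0.09
top 458 152 xy [0.6588 0.039 ] dia 59
top 406 98 xy [0.6014 0.09  ] dia 28
top 496 43 xy [0.6786 0.1391] dia 28
0.064
top 458 152 xy [0.6773 0.0353] dia 64
top 406 98 xy [0.6146 0.091 ] dia 30
top 496 43 xy [0.6989 0.1446] dia 30
dark [245. 229.] [ 0.4531 -0.0767] [0.0904 0.0719] 89
dark [445. 153.] [0.6962 0.0296] [0.0352 0.0449] 82
dark [267. 123.] [0.4807 0.0643] [0.0479 0.0478] 85
dark [463.  52.] [0.7017 0.144 ] [0.0487 0.0364] 17
```

Run:
```python
from h import *
m=camera_model("wrist")
print(toplane(m,[[244.5,261],[217,262],[272,262],[245,236],[245,287]],.09))
```

```text
[[ 0.45443948 -0.07098705]
 [ 0.42595972 -0.07209469]
 [ 0.48289633 -0.07224228]
 [ 0.45509892 -0.04302459]
 [ 0.45479781 -0.10174185]]
```

Request:
{"method": "step_arm", "body": {"steps": [[[-0.558, -0.033, 0, 0, 0, 0, -1], [-0.558, -0.033, 0.2, 0, 0, 0, -1], [-0.558, -0.033, 0.5, 0, 0, 0, -1], [-0.558, -0.033, 0.8, 0, 0, 0, -1], [-0.558, -0.033, 1, 0, 0, 0, -1], [-0.558, -0.033, 1, 0, 0, 0, -1]]]}}

```text
time: 2.7
position: [0.4503, -0.0691, 0.0782]
eef_rot: [[-0.0, 1.0, -0.007], [1.0, 0.0, 0.001], [0.001, -0.007, -1.0]]
wrist_force: [-0.7, 0.6, 0.1]
finger_gap: 0.0852
grasp_force: 0.0
```

Request:
{"method": "step_arm", "body": {"steps": [[[0, 0, 0.15, 0, 0, 0, -1], [0, 0, 0.3, 0, 0, 0, -1], [0, 0, 0.3, 0, 0, 0, 0], [0, 0, 0.3, 0, 0, 0, 0.5], [0, 0, 0.3, 0, 0, 0, 1], [0, 0, 0.3, 0, 0, 0, 1], [0, 0, 0.3, 0, 0, 0, 1]]]}}

```text
time: 3.4
position: [0.4549, -0.0704, 0.0381]
eef_rot: [[0.002, 1.0, 0.003], [1.0, -0.002, 0.0], [0.0, 0.003, -1.0]]
wrist_force: [0.2, 2.1, 7.7]
finger_gap: 0.0584
grasp_force: 44.7
```

Request:
{"method": "step_arm", "body": {"steps": [[[0, 0, -0.1, 0, 0, 0, 1], [0, 0, -0.25, 0, 0, 0, 1], [0, 0, -0.4, 0, 0, 0, 1], [-0.2, -0.03, -0.4, 0, 0, 0, 1], [-0.45, -0.06, -0.4, 0, 0, 0, 1], [-0.7, -0.1, -0.4, 0, 0, 0, 1], [-0.87, -0.135, -0.4, 0, 0, 0, 1], [-0.925, -0.135, -0.4, 0, 0, 0, 1], [-0.925, -0.135, -0.3, 0, 0, 0, 1], [-0.925, -0.135, -0.2, 0, 0, 0, 1], [-0.925, -0.135, -0.1, 0, 0, 0, 1], [-0.925, -0.135, -0.1, 0, 0, 0, 1]]], "squeeze": 60}}

```text
time: 4.6
position: [0.4319, -0.2081, 0.0502]
eef_rot: [[0.002, 1.0, -0.003], [1.0, -0.002, 0.002], [0.001, -0.003, -1.0]]
wrist_force: [0.1, 1.5, -2.8]
finger_gap: 0.0585
grasp_force: 65.7
```

Run:
```python
from h import *
a=get_image("scene")[140:260,80:280];b=get_image("side")[170:340,180:380]
cv2.imwrite("pics/p1.png",np.vstack([cv2.resize(a,(500,300)),cv2.resize(b,(500,300))][:2])[:600])
```

```text
(no output)
```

View pics/p1.png

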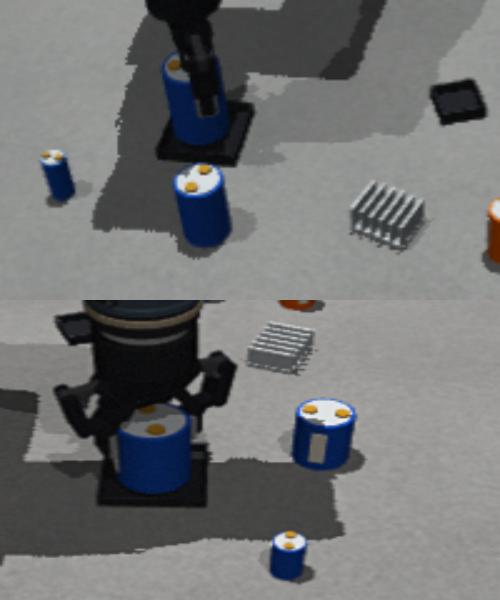

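The cap hovers centred over the largest tray. I'm lowering it gently.

Request:
{"method": "step_arm", "body": {"steps": [[[0, 0, 0.02, 0, 0, 0, 1], [0, 0, 0.035, 0, 0, 0, 1], [0, 0, 0.05, 0, 0, 0, 1], [0, 0, 0.057, 0, 0, 0, 1], [0, 0, 0.057, 0, 0, 0, 1]]]}}

```text
time: 5.2
position: [0.4329, -0.2092, 0.0427]
eef_rot: [[0.002, 1.0, -0.0], [1.0, -0.002, -0.0], [-0.0, -0.0, -1.0]]
wrist_force: [0.3, 0.8, -3.2]
finger_gap: 0.0586
grasp_force: 65.7
```

Request:
{"method": "step_arm", "body": {"steps": [[[0, 0, 0.006, 0, 0, 0, 1], [0, 0, 0.012, 0, 0, 0, 1], [0, 0, 0.014, 0, 0, 0, 1]]]}}

```text
time: 5.5
position: [0.4331, -0.2093, 0.0412]
eef_rot: [[0.002, 1.0, 0.0], [1.0, -0.002, -0.0], [-0.0, 0.0, -1.0]]
wrist_force: [-2.4, 1.6, 8.9]
finger_gap: 0.0585
grasp_force: 66.6
```

Request:
{"method": "step_arm", "body": {"steps": [[[0, 0, 0, 0, 0, 0, 0.3], [0, 0, 0, 0, 0, 0, -0.3], [0, 0, 0, 0, 0, 0, -1], [0, 0, 0, 0, 0, 0, -1], [0, 0, 0, 0, 0, 0, -1], [0, 0, -0.1, 0, 0, 0, -1], [0, 0, -0.4, 0, 0, 0, -1], [0, 0, -0.7, 0, 0, 0, -1], [0, 0, -1, 0, 0, 0, -1], [-0.3, 0, -1, 0, 0, 0, -1], [-0.3, 0.4, -1, 0, 0, 0, -1], [-0.3, 0.4, -1, 0, 0, 0, -1]]], "squeeze": 40}}

```text
time: 6.7
position: [0.4961, -0.2564, 0.1907]
eef_rot: [[0.005, 1.0, 0.003], [1.0, -0.005, -0.001], [-0.001, 0.003, -1.0]]
wrist_force: [0.3, 0.1, -0.1]
finger_gap: 0.0851
grasp_force: 0.0
```

Run:
```python
from h import *
m=camera_model("wrist");im=get_image("wrist");cv2.imwrite("pics/w2.png",im);np.save("w2.npy",m["world_to_cam"])
wtops(im,m,.055);wtops(im,m,.076);wtrays(im,m)
```

```text
top 334 169 xy [ 0.5765 -0.2425] dia 44
top 334 169 xy [ 0.5703 -0.2385] dia 41
dark [201. 135.] [ 0.4311 -0.2097] [0.0849 0.0919] 62
```

View pics/w2.png

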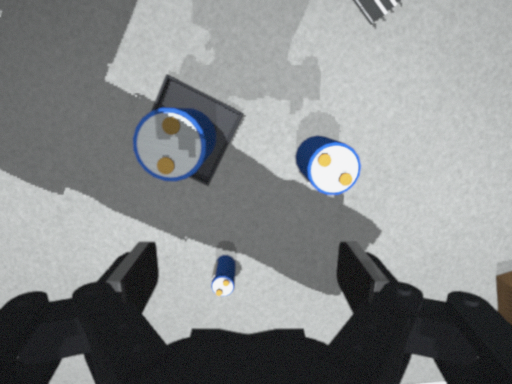

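The wrist view shows the largest cap standing in its tray, with its top at (170,144). The large cap is at (334,169) and the small one at (222,286). I'm grasping the large cap next.

Request:
{"method": "step_arm", "body": {"steps": [[[0.12, 0.25, 0, 0, 0, 0, -1], [0.12, 0.495, 0, 0, 0, 0, -1], [0.12, 0.495, 0.3, 0, 0, 0, -1], [0.12, 0.495, 0.6, 0, 0, 0, -1], [0.12, 0.495, 0.85, 0, 0, 0, -1], [0.12, 0.495, 1, 0, 0, 0, -1], [0.12, 0.495, 1, 0, 0, 0, -1], [0.12, 0.495, 1, 0, 0, 0, 0], [0.12, 0.495, 1, 0, 0, 0, 0.5], [0.12, 0.495, 1, 0, 0, 0, 1], [0.12, 0.495, 1, 0, 0, 0, 1], [0.12, 0.495, 1, 0, 0, 0, 1]]]}}

```text
time: 7.95
position: [0.5685, -0.2371, 0.043]
eef_rot: [[0.002, 1.0, 0.004], [1.0, -0.002, -0.002], [-0.002, 0.004, -1.0]]
wrist_force: [0.9, 0.2, 6.7]
finger_gap: 0.0472
grasp_force: 39.7
```

Request:
{"method": "step_arm", "body": {"steps": [[[0, 0, -0.1, 0, 0, 0, 1], [0, 0, -0.3, 0, 0, 0, 1], [0, 0, -0.5, 0, 0, 0, 1], [0.1, 0, -0.65, 0, 0, 0, 1], [0.3, 0, -0.65, 0, 0, 0, 1], [0.55, 0, -0.65, 0, 0, 0, 1], [0.8, 0, -0.65, 0, 0, 0, 1], [1, 0, -0.65, 0, 0, 0, 1]]], "squeeze": 60}}

```text
time: 8.75
position: [0.5674, -0.0849, 0.1393]
eef_rot: [[0.002, 1.0, 0.001], [1.0, -0.002, -0.0], [-0.0, 0.001, -1.0]]
wrist_force: [0.6, -0.7, -1.2]
finger_gap: 0.0463
grasp_force: 61.4
```

Request:
{"method": "step_arm", "body": {"steps": [[[0.25, -0.1, 0, 0, 0, 0, 1], [0.5, -0.25, 0, 0, 0, 0, 1], [0.75, -0.4, 0, 0, 0, 0, 1], [1, -0.5, 0, 0, 0, 0, 1]]]}}

```text
time: 9.15
position: [0.4913, 0.0648, 0.1391]
eef_rot: [[0.003, 1.0, 0.001], [1.0, -0.003, -0.0], [0.0, 0.001, -1.0]]
wrist_force: [0.3, 0.1, -1.6]
finger_gap: 0.0466
grasp_force: 61.6
```

Request:
{"method": "step_arm", "body": {"steps": [[[0.25, -0.1, 0, 0, 0, 0, 1], [0.5, -0.25, 0, 0, 0, 0, 1], [0.6, -0.35, 0, 0, 0, 0, 1], [0.7, -0.4, 0, 0, 0, 0, 1], [0.7, -0.4, 0, 0, 0, 0, 1], [0.7, -0.4, 0, 0, 0, 0, 1]]]}}

```text
time: 9.75
position: [0.4334, 0.1689, 0.1389]
eef_rot: [[0.001, 1.0, 0.001], [1.0, -0.001, 0.0], [0.0, 0.001, -1.0]]
wrist_force: [-0.3, -0.3, -1.4]
finger_gap: 0.0464
grasp_force: 61.6
```

Run:
```python
from h import *
print(ctrl.get_obs()["position"])
m=camera_model("wrist");im=get_image("wrist");cv2.imwrite("pics/w3.png",im);np.save("w3.npy",m["world_to_cam"])
wtops(im,m,.064);wtrays(im,m)
```

```text
[0.43337611 0.16888907 0.13886888]
top 496 316 xy [0.6519 0.0634] dia 61
top 269 304 xy [0.4497 0.0809] dia 23
top 464 289 xy [0.6143 0.0921] dia 31
top 221 267 xy [0.4107 0.1154] dia 22
dark [436. 263.] [0.6212 0.0873] [0.0382 0.0634] 51
dark [395. 127.] [0.5612 0.2217] [0.0632 0.061 ] 27
dark [237. 135.] [0.4233 0.2142] [0.0703 0.0699] 31
```

View pics/w3.png

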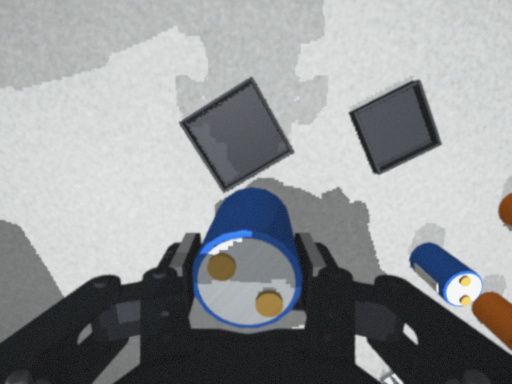

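The large tray is at (237,135), i.e. (0.423, 0.214). The medium tray is at (395,127), i.e. (0.561, 0.222). The cap is held straight, so I'm placing it.

Request:
{"method": "step_arm", "body": {"steps": [[[0.15, -0.03, 0, 0, 0, 0, 1], [0.311, -0.066, 0, 0, 0, 0, 1], [0.311, -0.066, 0.15, 0, 0, 0, 1], [0.311, -0.066, 0.35, 0, 0, 0, 1], [0.311, -0.066, 0.5, 0, 0, 0, 1], [0.311, -0.066, 0.56, 0, 0, 0, 1], [0.311, -0.066, 0.59, 0, 0, 0, 1], [0.311, -0.066, 0.61, 0, 0, 0, 1], [0.311, -0.066, 0.61, 0, 0, 0, 1]]]}}

```text
time: 10.7
position: [0.4239, 0.2155, 0.0472]
eef_rot: [[0.003, 1.0, 0.001], [1.0, -0.003, 0.0], [0.0, 0.001, -1.0]]
wrist_force: [0.5, 0.5, -1.2]
finger_gap: 0.047
grasp_force: 61.5
```

Request:
{"method": "step_arm", "body": {"steps": [[[0, 0, 0.006, 0, 0, 0, 1], [0, 0, 0.012, 0, 0, 0, 1], [0, 0, 0.014, 0, 0, 0, 1]]]}}

```text
time: 11.0
position: [0.4241, 0.216, 0.0459]
eef_rot: [[0.002, 1.0, 0.002], [1.0, -0.002, 0.001], [0.001, 0.002, -1.0]]
wrist_force: [-1.0, -0.8, 13.8]
finger_gap: 0.0464
grasp_force: 61.7
```

Request:
{"method": "step_arm", "body": {"steps": [[[0, 0, 0, 0, 0, 0, 0.3], [0, 0, 0, 0, 0, 0, -0.3], [0, 0, 0, 0, 0, 0, -1], [0, 0, 0, 0, 0, 0, -1], [0, 0, 0, 0, 0, 0, -1], [0, 0, -0.1, 0, 0, 0, -1], [0, 0, -0.4, 0, 0, 0, -1], [0, 0, -0.7, 0, 0, 0, -1], [0, 0.2, -0.9, 0, 0, 0, -1], [-0.2, 0.5, -0.9, 0, 0, 0, -1], [-0.4, 0.8, -0.9, 0, 0, 0, -1], [-0.4, 0.8, -0.9, 0, 0, 0, -1]]], "squeeze": 40}}

```text
time: 12.2
position: [0.547, 0.1528, 0.1793]
eef_rot: [[0.005, 1.0, 0.002], [1.0, -0.005, -0.001], [-0.001, 0.002, -1.0]]
wrist_force: [0.8, 0.6, -0.2]
finger_gap: 0.0853
grasp_force: 0.0
```

Run:
```python
from h import *
print(ctrl.get_obs()["position"])
m=camera_model("wrist");im=get_image("wrist");cv2.imwrite("pics/w4.png",im)
wtops(im,m,.064);wtrays(im,m)
```

```text
[0.54696339 0.15283765 0.17927863]
top 406 190 xy [0.6873 0.1509] dia 60
top 97 121 xy [0.4211 0.2128] dia 43
dark [192. 253.] [0.4838 0.0661] [0.0554 0.0509] 85
dark [499. 229.] [0.8262 0.0963] [0.0339 0.0867] 14
dark [138. 116.] [0.4264 0.2139] [0.0746 0.0734] 31
dark [266. 107.] [0.5648 0.2214] [0.0593 0.0586] 27
```

View pics/w4.png

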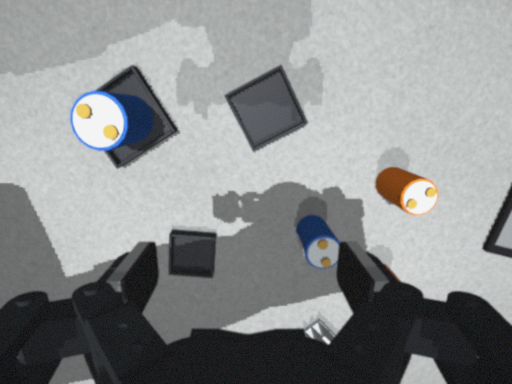

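The large cap stands in its tray, with its top at (98,121). The medium cap's top is at (321,253), in shadow. The medium tray is at (266,107) and the small tray at (192,253).

Run:
```python
from h import *
m=camera_model("wrist");print(toplane(m,[[321.5,253],[302,253],[341,253]],.064))
```

```text
[[0.61353397 0.09162861]
 [0.5952442  0.09181578]
 [0.63191758 0.09141517]]
```

Request:
{"method": "step_arm", "body": {"steps": [[[-0.2, 0.22, 0, 0, 0, 0, -1], [-0.409, 0.447, 0, 0, 0, 0, -1], [-0.409, 0.447, 0.2, 0, 0, 0, -1], [-0.409, 0.447, 0.5, 0, 0, 0, -1], [-0.409, 0.447, 0.8, 0, 0, 0, -1], [-0.409, 0.447, 0.98, 0, 0, 0, -1], [-0.409, 0.447, 0.98, 0, 0, 0, -1], [-0.409, 0.447, 0.98, 0, 0, 0, 0.3], [-0.409, 0.447, 0.98, 0, 0, 0, 1], [-0.409, 0.447, 0.98, 0, 0, 0, 1], [-0.409, 0.447, 0.98, 0, 0, 0, 1], [-0.409, 0.447, 0.98, 0, 0, 0, 1]]]}}

```text
time: 13.45
position: [0.6115, 0.0939, 0.0347]
eef_rot: [[0.002, 1.0, 0.004], [1.0, -0.002, 0.001], [0.001, 0.004, -1.0]]
wrist_force: [0.1, 0.3, 7.7]
finger_gap: 0.0366
grasp_force: 37.9
```

Request:
{"method": "step_arm", "body": {"steps": [[[0, 0, -0.1, 0, 0, 0, 1], [0, 0, -0.25, 0, 0, 0, 1], [0, -0.05, -0.4, 0, 0, 0, 1], [0.2, -0.15, -0.4, 0, 0, 0, 1], [0.45, -0.25, -0.4, 0, 0, 0, 1], [0.7, -0.32, -0.4, 0, 0, 0, 1], [0.867, -0.32, -0.4, 0, 0, 0, 1], [0.867, -0.32, -0.4, 0, 0, 0, 1], [0.867, -0.32, -0.25, 0, 0, 0, 1], [0.867, -0.32, -0.1, 0, 0, 0, 1], [0.867, -0.32, -0.05, 0, 0, 0, 1], [0.867, -0.32, -0.05, 0, 0, 0, 1]]], "squeeze": 60}}

```text
time: 14.65
position: [0.5619, 0.223, 0.0395]
eef_rot: [[0.003, 1.0, -0.002], [1.0, -0.003, -0.001], [-0.001, -0.002, -1.0]]
wrist_force: [0.2, -0.9, -1.9]
finger_gap: 0.0358
grasp_force: 57.8
```

Request:
{"method": "step_arm", "body": {"steps": [[[0, 0, 0.008, 0, 0, 0, 1], [0, 0, 0.016, 0, 0, 0, 1], [0, 0, 0.022, 0, 0, 0, 1], [0, 0, 0.022, 0, 0, 0, 1]]]}}

```text
time: 15.05
position: [0.5631, 0.2241, 0.0379]
eef_rot: [[0.002, 1.0, 0.002], [1.0, -0.002, 0.001], [0.001, 0.002, -1.0]]
wrist_force: [-1.4, -0.1, 3.9]
finger_gap: 0.036
grasp_force: 57.8
```

Request:
{"method": "step_arm", "body": {"steps": [[[0, 0, 0, 0, 0, 0, 0.3], [0, 0, 0, 0, 0, 0, -0.3], [0, 0, 0, 0, 0, 0, -1], [0, 0, 0, 0, 0, 0, -1], [0, 0, 0, 0, 0, 0, -1], [0, 0, -0.1, 0, 0, 0, -1], [0, 0, -0.4, 0, 0, 0, -1], [0, 0, -0.7, 0, 0, 0, -1], [-0.2, 0, -1, 0, 0, 0, -1], [-0.5, 0, -1, 0, 0, 0, -1], [-0.8, 0, -1, 0, 0, 0, -1], [-1, 0, -1, 0, 0, 0, -1]]], "squeeze": 35}}

```text
time: 16.25
position: [0.5619, 0.0715, 0.1873]
eef_rot: [[0.003, 1.0, 0.001], [1.0, -0.003, -0.0], [-0.0, 0.001, -1.0]]
wrist_force: [-0.1, 0.3, 0.0]
finger_gap: 0.0856
grasp_force: 0.0
```

Request:
{"method": "step_arm", "body": {"steps": [[[-0.3, 0, 0, 0, 0, 0, -1], [-0.6, -0.2, 0, 0, 0, 0, -1], [-1, -0.3, 0, 0, 0, 0, -1], [-1, -0.3, 0, 0, 0, 0, -1]]]}}

```text
time: 16.65
position: [0.515, -0.0793, 0.1869]
eef_rot: [[0.005, 1.0, -0.001], [1.0, -0.005, -0.001], [-0.001, -0.001, -1.0]]
wrist_force: [-0.8, 0.7, -0.3]
finger_gap: 0.0852
grasp_force: 0.0
```

Request:
{"method": "step_arm", "body": {"steps": [[[-0.3, 0, 0, 0, 0, 0, -1], [-0.6, -0.2, 0, 0, 0, 0, -1], [-1, -0.3, 0, 0, 0, 0, -1], [-1, -0.3, 0, 0, 0, 0, -1]]]}}

```text
time: 17.05
position: [0.4702, -0.2291, 0.1868]
eef_rot: [[0.005, 1.0, -0.0], [1.0, -0.005, -0.001], [-0.001, -0.0, -1.0]]
wrist_force: [-0.3, -0.3, 0.7]
finger_gap: 0.0852
grasp_force: 0.0
```

Request:
{"method": "step_arm", "body": {"steps": [[[-0.3, 0, 0, 0, 0, 0, -1], [-0.4, 0, 0, 0, 0, 0, -1], [-0.45, 0, 0, 0, 0, 0, -1], [-0.45, 0, 0, 0, 0, 0, -1]]]}}

```text
time: 17.45
position: [0.4714, -0.2933, 0.1865]
eef_rot: [[0.003, 1.0, -0.0], [1.0, -0.003, 0.001], [0.001, -0.0, -1.0]]
wrist_force: [-0.1, 0.1, 0.1]
finger_gap: 0.0852
grasp_force: 0.0
```

Run:
```python
from h import *
o=ctrl.get_obs();print(o["position"],o["joint_pos"])
m=camera_model("wrist");im=get_image("wrist");cv2.imwrite("pics/w5.png",im)
wtops(im,m,.055);wtrays(im,m)
```

```text
[ 0.47138987 -0.29331838  0.186451  ] [-5.56737490e-01  3.08115493e-01 -3.17122025e-02  1.23156513e+00
  2.24796117e-04  1.01689336e+00]
top 423 382 xy [ 0.6784 -0.527 ] dia 55
top 197 95 xy [ 0.4263 -0.2145] dia 59
dark [220. 106.] [ 0.4305 -0.2119] [0.0885 0.0907] 62
```

View pics/w5.png

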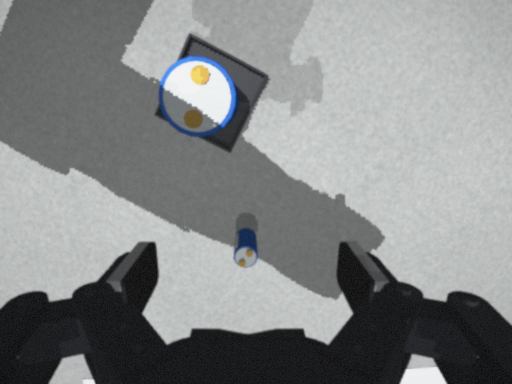

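The small cap's top is at (245.5,257), and the largest cap is still in its tray at (198,96).

Run:
```python
from h import *
m=camera_model("wrist");print(toplane(m,[[245.5,257],[233.5,257],[258,257]],.055))
```

```text
[[ 0.46804046 -0.36605925]
 [ 0.45609866 -0.36604165]
 [ 0.48047898 -0.36608882]]
```

Request:
{"method": "step_arm", "body": {"steps": [[[-0.25, -0.022, 0, 0, 0, 0, -1], [-0.485, -0.022, 0.1, 0, 0, 0, -1], [-0.485, -0.022, 0.4, 0, 0, 0, -1], [-0.485, -0.022, 0.7, 0, 0, 0, -1], [-0.485, -0.022, 0.9, 0, 0, 0, -1], [-0.485, -0.022, 1, 0, 0, 0, -1]]]}}

```text
time: 18.1
position: [0.4668, -0.3633, 0.0339]
eef_rot: [[0.001, 1.0, -0.003], [1.0, -0.001, 0.003], [0.003, -0.003, -1.0]]
wrist_force: [0.4, -0.4, 0.3]
finger_gap: 0.0858
grasp_force: 0.0
```

Request:
{"method": "step_arm", "body": {"steps": [[[0, 0, 0.05, 0, 0, 0, -1], [0, 0, 0.1, 0, 0, 0, -1], [0, 0, 0.1, 0, 0, 0, 0], [0, 0, 0.1, 0, 0, 0, 0.5], [0, 0, 0.1, 0, 0, 0, 1], [0, 0, 0.1, 0, 0, 0, 1], [0, 0, 0.1, 0, 0, 0, 1], [0, 0, 0.1, 0, 0, 0, 1], [0, 0, 0.1, 0, 0, 0, 1]]]}}

```text
time: 19.0
position: [0.4681, -0.3665, 0.0225]
eef_rot: [[0.002, 1.0, 0.001], [1.0, -0.002, -0.001], [-0.001, 0.001, -1.0]]
wrist_force: [-0.8, 0.3, 5.6]
finger_gap: 0.0236
grasp_force: 35.3
```

Request:
{"method": "step_arm", "body": {"steps": [[[0, 0, -0.1, 0, 0, 0, 1], [0, 0, -0.3, 0, 0, 0, 1], [0, 0, -0.55, 0, 0, 0, 1], [0, 0, -0.8, 0, 0, 0, 1], [0, 0, -0.85, 0, 0, 0, 1], [0.2, 0.05, -0.85, 0, 0, 0, 1], [0.45, 0.1, -0.85, 0, 0, 0, 1], [0.7, 0.1, -0.85, 0, 0, 0, 1], [1, 0.1, -0.85, 0, 0, 0, 1]]], "squeeze": 50}}

```text
time: 19.9
position: [0.4827, -0.2153, 0.1484]
eef_rot: [[0.003, 1.0, -0.001], [1.0, -0.003, 0.0], [0.0, -0.001, -1.0]]
wrist_force: [1.1, 0.5, -0.0]
finger_gap: 0.0237
grasp_force: 49.0
```

Request:
{"method": "step_arm", "body": {"steps": [[[0.25, 0, 0, 0, 0, 0, 1], [0.5, 0, 0, 0, 0, 0, 1], [0.75, 0, 0, 0, 0, 0, 1], [1, 0, 0, 0, 0, 0, 1]]]}}

```text
time: 20.3
position: [0.4828, -0.0648, 0.1487]
eef_rot: [[0.003, 1.0, -0.001], [1.0, -0.003, -0.0], [-0.0, -0.001, -1.0]]
wrist_force: [1.0, -0.1, 0.4]
finger_gap: 0.0232
grasp_force: 49.0
```

Request:
{"method": "step_arm", "body": {"steps": [[[0.25, 0, 0, 0, 0, 0, 1], [0.5, 0, 0, 0, 0, 0, 1], [0.7, 0, 0, 0, 0, 0, 1], [0.82, 0, 0, 0, 0, 0, 1], [0.877, 0, 0, 0, 0, 0, 1], [0.877, 0, 0, 0, 0, 0, 1], [0.877, 0, 0, 0, 0, 0, 1]]]}}

```text
time: 21.0
position: [0.4836, 0.0647, 0.149]
eef_rot: [[0.002, 1.0, -0.001], [1.0, -0.002, -0.0], [-0.0, -0.001, -1.0]]
wrist_force: [0.6, -0.7, -0.5]
finger_gap: 0.0238
grasp_force: 49.0
```

Request:
{"method": "step_arm", "body": {"steps": [[[0, 0, 0.15, 0, 0, 0, 1], [0, 0, 0.35, 0, 0, 0, 1], [0, 0, 0.55, 0, 0, 0, 1], [0, 0, 0.68, 0, 0, 0, 1], [0, 0, 0.74, 0, 0, 0, 1], [0, 0, 0.74, 0, 0, 0, 1]]]}}

```text
time: 21.6
position: [0.4831, 0.0644, 0.0374]
eef_rot: [[0.004, 1.0, -0.002], [1.0, -0.004, -0.0], [-0.0, -0.002, -1.0]]
wrist_force: [1.0, 0.8, -0.5]
finger_gap: 0.0236
grasp_force: 49.1
```

Run:
```python
from h import *
print(ctrl.get_obs()["position"])
a=get_image("scene")[120:240,180:380];b=get_image("side")[100:220,140:340]
cv2.imwrite("pics/p5.png",np.vstack([cv2.resize(a,(500,300)),cv2.resize(b,(500,300))]))
```

```text
[0.4830504  0.06440279 0.0374166 ]
```

View pics/p5.png

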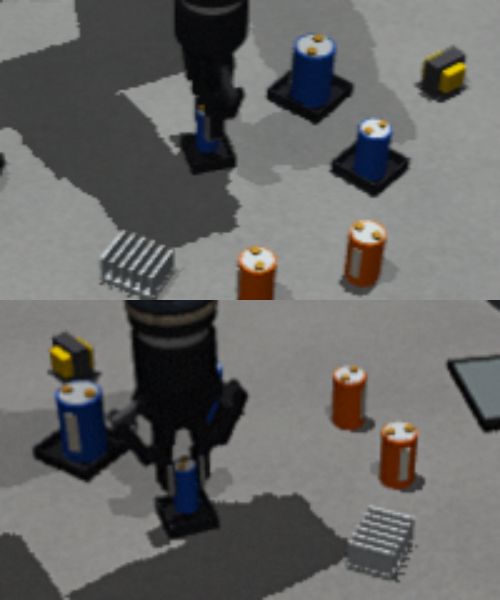

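The small cap is over its tray and the large and medium caps stand in theirs. I'm lowering it.

Request:
{"method": "step_arm", "body": {"steps": [[[0, 0, 0.03, 0, 0, 0, 1], [0, 0, 0.055, 0, 0, 0, 1], [0, 0, 0.07, 0, 0, 0, 1], [0, 0, 0.078, 0, 0, 0, 1], [0, 0, 0.082, 0, 0, 0, 1], [0, 0, 0.082, 0, 0, 0, 1]]]}}

```text
time: 22.3
position: [0.4837, 0.0654, 0.0259]
eef_rot: [[0.002, 1.0, -0.0], [1.0, -0.002, -0.0], [-0.0, -0.0, -1.0]]
wrist_force: [0.3, -0.3, -0.7]
finger_gap: 0.0234
grasp_force: 49.1
```

Request:
{"method": "step_arm", "body": {"steps": [[[0, 0, 0.005, 0, 0, 0, 1], [0, 0, 0.01, 0, 0, 0, 1], [0, 0, 0.01, 0, 0, 0, 1]]]}}

```text
time: 22.6
position: [0.4839, 0.0654, 0.0255]
eef_rot: [[0.002, 1.0, 0.001], [1.0, -0.002, 0.0], [0.0, 0.001, -1.0]]
wrist_force: [-3.9, -0.2, 13.5]
finger_gap: 0.0233
grasp_force: 50.5
```

Request:
{"method": "step_arm", "body": {"steps": [[[0, 0, 0, 0, 0, 0, 0.5], [0, 0, 0, 0, 0, 0, 0], [0, 0, 0, 0, 0, 0, -1], [0, 0, 0, 0, 0, 0, -1], [0, 0, 0, 0, 0, 0, -1], [0, 0, -0.1, 0, 0, 0, -1], [0, 0, -0.4, 0, 0, 0, -1], [0, 0, -0.7, 0, 0, 0, -1], [0, 0, -1, 0, 0, 0, -1], [0, 0, -1, 0, 0, 0, -1]]]}}

```text
time: 23.6
position: [0.4867, 0.0657, 0.18]
eef_rot: [[0.002, 1.0, 0.009], [1.0, -0.002, 0.001], [0.001, 0.009, -1.0]]
wrist_force: [0.5, 0.3, -0.2]
finger_gap: 0.0852
grasp_force: 0.0
```

Request:
{"method": "step_arm", "body": {"steps": [[[0, -0.2, -0.3, 0, 0, 0, -1], [0, -0.4, -0.6, 0, 0, 0, -1], [0, -0.6, -0.9, 0, 0, 0, -1], [0, -0.8, -1, 0, 0, 0, -1], [0, -0.8, -1, 0, 0, 0, -1], [0, -0.8, -1, 0, 0, 0, -1]]]}}

```text
time: 24.2
position: [0.3637, 0.0657, 0.3248]
eef_rot: [[0.002, 1.0, 0.002], [1.0, -0.002, 0.0], [0.0, 0.002, -1.0]]
wrist_force: [1.0, 0.4, -0.4]
finger_gap: 0.0851
grasp_force: 0.0
```

Run:
```python
from h import *
print(ctrl.get_obs()["position"])
a=get_image("scene")[120:260,80:380];b=get_image("wrist")
m=camera_model("wrist");wtops(b,m,.058);wtrays(b,m)
cv2.imwrite("pics/end.png",np.vstack([cv2.resize(a,(512,239)),cv2.resize(b,(512,360))]))
```

```text
[0.36372109 0.06571824 0.32476242]
top 472 181 xy [0.6811 0.0358] dia 68
top 414 40 xy [0.5707 0.2205] dia 30
top 300 40 xy [0.4286 0.2162] dia 43
dark [323. 155.] [0.4794 0.0641] [0.0486 0.0508] 85
dark [ 41. 184.] [0.0505 0.0121] [0.3156 0.1647] 77
dark [387.  47.] [0.5606 0.2192] [0.0647 0.0598] 27
dark [284.  56.] [0.4213 0.2118] [0.0729 0.0729] 30
```

View pics/end.png

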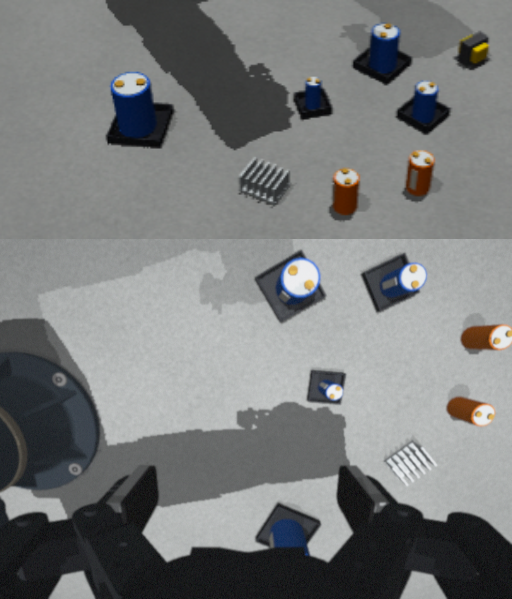

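All four caps stand in their own trays, and the heat sink and transformer look undisturbed. I'm handing the job in.

```bash
python3 -c "
from rig import ctrl
print(ctrl.job_done())"
```

```text
the job is handed in; nothing more can be done
None
```

I stood all four capacitors in the trays of their own size and handed the job in at about 24 s. The last camera images show each one upright in its tray and the heat sink and transformer apparently unmoved, but the hand-in reported no verdict.

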